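# Sweep open the turn buttons on a picture frame's back

### The job

The picture frame lies face down with the row of four steel turn buttons on the rail nearest the robot still holding its backing board in. With the fingertips, run along the inner edge of that rail in one stroke from the robot's left to its right, staying low over the board and pushing lightly, so that each button in turn is swept round off the board and lies along the rail with its tip to the right. Don't press hard (there is glass underneath), don't lift the fingers away until the last button is round, and don't pick up or shift the frame or any of the things lying on it and around it.

Things in the scene. Friction and masses are not known exactly. Their poses are not given: they have to be found in the camera images.
- frame: Picture frame face down, loose on the bench, about 1.9 kg, 260 mm (x) by 400 mm (y). Rails 48 mm wide, backs 24 mm above the bench; inside them a 164 x 304 mm backing board, top 22 mm above the bench. Origin: centre of the underside, on the bench. x away from the robot (yaw up to 15 deg), y to its left. Near rail: four closed turn buttons; far rail: four like them, already turned along it.
- turn1 (a joint): Turn button 1 (first, leftmost seen from the robot): angle in rad. 0 = tongue square to the rail, out over the board; grows as the tip swings to the robot's right (frame -y, clockwise from above); 1.57 = along the rail, tip to the right; off the board from about 1.1. Stops at -1.7 and 1.7, starts within 0.35 of 0. Slight friction (0.015 N m): it stays where left.
- pivot1 (a point): Pivot of turn button 1, 24 mm above the bench, at frame x -106 mm (24 mm outside the board's edge), y +112.5 mm. Cast steel tongue with a round tip, 44 mm long from here, 10 mm wide, round at the pivot too; it lies 24.5 to 33.5 mm above the bench, screw head to 35 mm.
- turn2 (a joint): Turn button 2 (second from the left): angle in rad. 0 = tongue square to the rail, out over the board; grows as the tip swings to the robot's right (frame -y, clockwise from above); 1.57 = along the rail, tip to the right; off the board from about 1.1. Stops at -1.7 and 1.7, starts within 0.35 of 0. Slight friction (0.015 N m): it stays where left.
- pivot2 (a point): Pivot of turn button 2, 24 mm above the bench, at frame x -106 mm (24 mm outside the board's edge), y +37.5 mm. Cast steel tongue with a round tip, 44 mm long from here, 10 mm wide, round at the pivot too; it lies 24.5 to 33.5 mm above the bench, screw head to 35 mm.
- turn3 (a joint): Turn button 3 (third from the left): angle in rad. 0 = tongue square to the rail, out over the board; grows as the tip swings to the robot's right (frame -y, clockwise from above); 1.57 = along the rail, tip to the right; off the board from about 1.1. Stops at -1.7 and 1.7, starts within 0.35 of 0. Slight friction (0.015 N m): it stays where left.
- pivot3 (a point): Pivot of turn button 3, 24 mm above the bench, at frame x -106 mm (24 mm outside the board's edge), y -37.5 mm. Cast steel tongue with a round tip, 44 mm long from here, 10 mm wide, round at the pivot too; it lies 24.5 to 33.5 mm above the bench, screw head to 35 mm.
- turn4 (a joint): Turn button 4 (fourth, rightmost): angle in rad. 0 = tongue square to the rail, out over the board; grows as the tip swings to the robot's right (frame -y, clockwise from above); 1.57 = along the rail, tip to the right; off the board from about 1.1. Stops at -1.7 and 1.7, starts within 0.35 of 0. Slight friction (0.015 N m): it stays where left.
- pivot4 (a point): Pivot of turn button 4, 24 mm above the bench, at frame x -106 mm (24 mm outside the board's edge), y -112.5 mm. Cast steel tongue with a round tip, 44 mm long from here, 10 mm wide, round at the pivot too; it lies 24.5 to 33.5 mm above the bench, screw head to 35 mm.
- tin: Low round metal tin of wax, 51 mm across, 26 mm tall, standing on the board in the frame; origin under its centre. Not part of the job; loose.
- brush: Flat brush 180 mm long with a wooden handle, about 12 mm thick, lying on the board in the frame, roughly along the rails; origin under the brush near its middle. Not part of the job; loose.
- paint_tube: Metal paint tube about 95 mm long, 38 mm wide, 20 mm high, lying on the bench on the robot's side of the frame; origin under its middle. Not part of the job; loose.
- screwdriver: Screwdriver lying on the bench to the left of the frame. Not part of the job; loose.
- tape_measure: Black tape measure 70 x 36 x 62 mm standing on the bench to the right of the frame; origin under its centre. Not part of the job; loose.
- corner_sample: L-shaped corner sample of wooden moulding, legs 105 mm long and 36 mm wide, 21 mm high, lying on the bench to the right of the frame; origin near its corner. Not part of the job; loose.
- varnish_jar: Jar 60 mm across, 65 mm tall, standing on the bench to the left of the frame; origin under its centre. Not part of the job; loose.

How it is judged:
On the way, in this order (a step that is already met when the one before it is completed fails the run):
1. turn button 1 is swept to the right, off the board (value of joint turn1 above 1.1 rad), for 0.05 s.
2. turn button 2 is swept to the right, off the board (value of joint turn2 above 1.1 rad), for 0.05 s.
3. turn button 3 is swept to the right, off the board (value of joint turn3 above 1.1 rad), for 0.05 s.
4. turn button 4 is swept to the right, off the board (value of joint turn4 above 1.1 rad), for 0.05 s.
At the end, for the whole second after the job is handed in: All four near-rail turn buttons stand at more than 1.15 rad (tongue off the board, tip to the robot's right) and at rest; the frame lies flat, and it and all the things around are within 20 mm of where they began (value of joint each of turn1, turn2, turn3, turn4 above 1.15 rad and velocity of joint each of turn1, turn2, turn3, turn4 below 0.05 rad/s and distance of each of frame, tin, brush, paint_tube, screwdriver, tape_measure, corner_sample, varnish_jar from where it was at the start of the episode below 0.02 m and height (world z) of frame below 0.005 m and linear speed of frame below 0.02 m/s); the robot touches nothing.
It fails at once if between the first button and the last the fingertips were lifted away from the row (TCP more than 75 mm above the bench, that is tips more than about 30 mm above the board) (value of joint turn1 above 1.1 rad and value of joint turn4 below 1 rad and z of the grasp point in the frame of frame above 0.075 m).
It fails at once if the fingers pressed or pushed on the frame, board or buttons with more than 20 N (contact force between the fingers and frame above 20 N).
It fails at once if the frame was lifted or tipped (height (world z) of frame above 0.008 m or angle between frame's own z axis and vertical above 0.06 rad).
It fails at once if the frame or a bystander was shifted more than 20 mm (distance of any of frame, tin, brush, paint_tube, screwdriver, tape_measure, corner_sample, varnish_jar from where it was at the start of the episode above 0.02 m).
It also fails if it takes over 42 s, if anything falls off the work surface, if the arm or the gripper's body presses on something with over 40 N, if the wrist force passes 120 N, or if a joint passes its speed limit or range.

### The arm

A 6-joint arm with a two-finger parallel gripper is mounted at the origin on the work surface. World frame = base frame: x ahead of the robot, y to its left, z up, the work surface at z = 0. Lengths are in m, angles in rad, forces in N, time in s.
With the tool pointing down it reaches from about 0.375 to 0.9 m from the base axis. Payload 3.1 kg.
Tool frame: the origin (TCP) lies between the finger pads, 19 mm behind the fingertips; this is the grasp point; z points along the fingers, y is the line along which they close (so a half turn about z gives the same grasp; the last joint's range is limited). The gripper opens to 87 mm and grips with 3 to 60 N. Pads are 19 mm wide; open, the fingers measure 117 mm over their backs; the gripper's body (75 mm by 190 mm) begins 51 mm behind the grasp point.
Start: joints at [-0.178, 0.527, 1.433, -0, 1.181, -0.178], TCP at [0.625, 0, 0.241] pointing down, gripper open.
Joint ranges: [-3.08, 3.08], [-0.75, 2.2], [0.22, 2.44], [-1.43, 4.57], [0, 2.65], [-2.85, 2.85]. Speed limits (rad/s): [2.79, 2.79, 3.14, 3.14, 3.14, 3.14].

### API

Orientations are given as a unit quaternion [x, y, z, w].
In Python, from rig import robot, cams gives the robot as it stands.
- The arm moves only by the shell command python3 -m pendant 'ROWS' [FORCE]. ROWS is JSON, a list of rows, each an object with "jaw": the opening, from 0 (shut) to 1 (fully open); "linear": the shift along the tool's x, y, z in cm, a list of three; "twist": the turn about the tool's z in degrees. A call has 1 to 12 rows; each row shifts and turns the commanded pose from where the row before left it, along the tool's axes as they then stand; what a row does not reach is not made up. A row lasts 1/12 s, in which the tool goes at most 41.7 mm and 7.16 degrees, less where a joint would pass 70% of its speed; a pose out of reach is approached as far as the arm can. A call is refused whole if a number of a shift passes 4.17 or a number of a turn 7.16, either way. A call with a gripper value outside its range is refused whole. The fingers move at their own pace and stop on an object; FORCE is the grip in N (left out, the last holds). Time passes only in rows, so rows that do not move let the fingers close. It gives the time, the measured TCP pose, the force, the opening and the grip force at its end, in the units of the state.
- robot.get_obs(): the state, without advancing time (a new reading comes with each control period).
- cams.camera(name): name is "scene" or "side" or "wrist"; returns a dict with "color" (400x640x3 uint8, blue, green, red), "depth" (400x640 float32, m along the optical axis (not along the pixel's ray), 0 where there is no reading), "fov_y" (degrees; the focal length in pixels is half the picture's height over the tangent of half this angle, whatever the lens; pixels are square), "cx", "cy" (the principal point, pixels), "k1" (the pictures are not rectified: a ray, as slopes to the right and down, at radius r is drawn at 1 + k1 r^2 times it, then the intrinsics apply), "view" (4x4, takes a point from world to camera coordinates). Camera axes: x right, y down, z forward; pixel columns grow to the right and rows downward; lengths in m; the calibration is good to about 2 mm. A picture is of the moment at which its call begins.
- robot.hand_in(): hands the job in; it is judged then, once.
The state is a dict: "time": time; "q": joint angles; "joint_velocities": joint speeds; "joint_torque": joint torques, N m; "position": TCP position; "tool_rot": TCP orientation; "ft_force": force on the tool from outside, world axes, zero at the start; "moment": the same for the moment, N m; "grip_width": finger opening in m; "grip_force": force on a finger pad.
Only numpy, scipy, OpenCV 4.12 (cv2) and the standard library are available. Lean on these libraries where they do the work, as an engineer would, in place of code of your own. Each camera call takes 0.05 s, during which the arm holds its last target. There are 200 camera calls.

## Working session

There is one attempt and no reset: what is moved stays moved. The work goes in short steps, Python scripts to look and compute and a shell command to move; the robot and the scene stay as the last step left them, time stands still between calls to the robot, and variables do not carry over. Pictures are saved under pics/ and viewed, at most 10 in all, crops included, and the job is handed in when it is done.

```bash
mkdir -p pics; cat > h.py <<'E'
import numpy as np,cv2
from rig import robot,cams
def K(c):
    f=200/np.tan(np.radians(c["fov_y"])/2); return f
def ray(c,u,v):
    f=K(c); d=np.array([(u-c["cx"])/f,(v-c["cy"])/f]); s=d.copy()
    for _ in range(20): s=d/(1+c["k1"]*(s@s))
    return np.array([s[0],s[1],1.])
def onplane(c,u,v,z):
    V=np.array(c["view"]);R=V[:3,:3];o=-R.T@V[:3,3];d=R.T@ray(c,u,v)
    return o+d*(z-o[2])/d[2]
def proj(c,p):
    V=np.array(c["view"]);q=V[:3,:3]@np.array(p)+V[:3,3];s=q[:2]/q[2];s=s*(1+c["k1"]*(s@s))
    return s*K(c)+[c["cx"],c["cy"]]
E
python3 - <<'E'
from h import *
for n in ["scene","wrist"]:
    c=cams.camera(n);cv2.imwrite(f"pics/{n}0.png",c["color"]);np.save(n+"0.npy",c,allow_pickle=True)
    V=np.array(c["view"]);print(n,-V[:3,:3].T@V[:3,3],c["fov_y"],c["k1"])
o=robot.get_obs();print(o)
E
```

```text
scene [1.31682443 0.46237    0.77472928] 53.2602837330775 -0.002852630965641817
wrist [0.62502706 0.07285206 0.3830726 ] 63.583381264757755 -0.04103002822575154
{'time': 0.1, 'q': array([-1.78465352e-01,  5.28352276e-01,  1.43378818e+00,  1.09003697e-05,
        1.18144603e+00, -1.78498280e-01]), 'joint_velocities': array([-0.00091579, -0.00153339, -0.00266554,  0.00039133,  0.00066569,
       -0.00062554]), 'joint_torque': array([-3.02360622e-04, -4.40987206e+01, -1.77151054e+01,  6.34850166e-02,
        5.34114777e-02, -3.85449334e-05]), 'position': array([6.24357252e-01, 1.69998968e-04, 2.40377882e-01]), 'tool_rot': array([ 7.07096254e-01,  7.07116605e-01, -5.64437663e-04, -8.21751209e-04]), 'ft_force': array([-0.21994129,  0.00574444, -0.8505069 ]), 'moment': array([-0.02148093, -0.048599  , -0.00902767]), 'grip_force': 0.0, 'grip_width': 0.08688341022427734}
```

View pics/scene0.png

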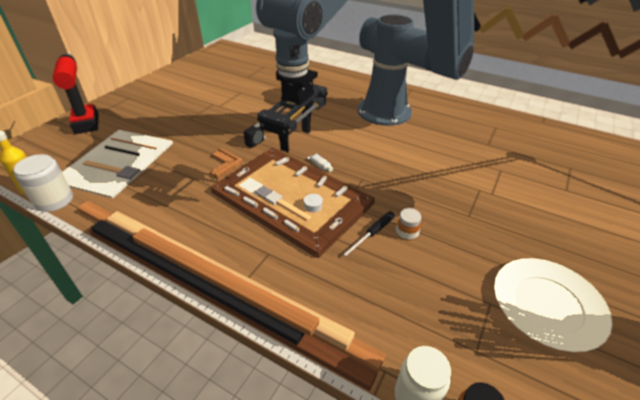

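View pics/wrist0.png

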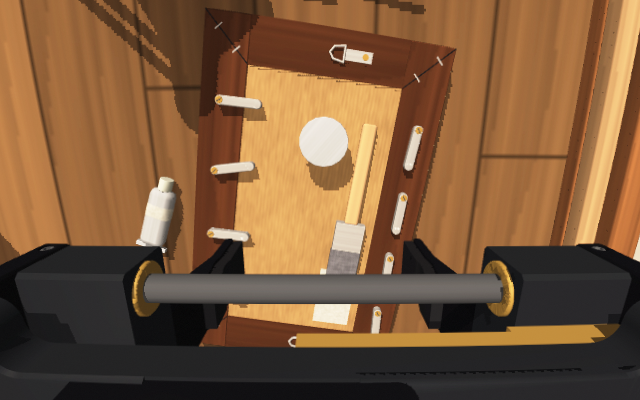

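The wrist view has up = world +y and right = +x. Near-rail pivots 1–3 are at about (219,100), (214,169) and (211,234), with tips at (260,104), (253,166) and (248,238). The frame's left corners are at (207,9) and (455,50), the tin at (323,141), the tube at (158,215), and the fingers hide button 4.

```bash
python3 - <<'E'
from h import *
c=np.load("wrist0.npy",allow_pickle=True).item()
P=[onplane(c,u,v,.035)[:2] for u,v in[(219,100),(214,169),(211,234)]]
T=[onplane(c,u,v,.0335)[:2] for u,v in[(260,104),(253,166),(248,238)]]
C=[onplane(c,u,v,.024)[:2] for u,v in[(207,9),(455,50)]]
print("P",P,"sp",np.linalg.norm(P[0]-P[1]),np.linalg.norm(P[1]-P[2]));print("T",T,[np.linalg.norm(a-b) for a,b in zip(P,T)])
print("C",C,np.linalg.norm(C[1]-C[0]))
A=np.array([[-.106,.1125],[-.106,.0375],[-.106,-.0375],[-.13,.2],[.13,.2]]);B=np.array(P+C)
H=(A-A.mean(0)).T@(B-B.mean(0));th=np.arctan2(H[0,1]-H[1,0],H[0,0]+H[1,1])
R=np.array([[np.cos(th),-np.sin(th)],[np.sin(th),np.cos(th)]]);t=B.mean(0)-R@A.mean(0)
print("yaw",np.degrees(th),"t",t,"res mm",(B-(A@R.T+t))*1e3)
print("angles",[np.degrees(-(np.arctan2(*(b-a)[::-1])-th)) for a,b in zip(P,T)])
f=lambda x,y:R@[x,y]+t
for n,u,v,z in[("tin",323,141,.048),("brush tip",370,126,.03),("brush L",352,240,.03),("brush L bristle",315,318,.028),("ferruleL",336,222,.03),("tube",158,215,.015),("cap",166,184,.015),("tubeR",150,245,.01)]:
    p=onplane(c,u,v,z)[:2];print(n,p,"frame",R.T@(p-t))
for y in(.16,.1125,0,-.1125,-.17): print(y,f(-.075,y),np.hypot(*f(-.075,y)))
E
```

```text
P [array([0.51744136, 0.09015145]), array([0.50605147, 0.01830714]), array([ 0.49563452, -0.05709301])] sp 0.07274155221848724 0.0761163354996154
T [array([0.55953309, 0.08591467]), array([0.54866113, 0.02122017]), array([ 0.53789954, -0.06251086])] [np.float64(0.04230441376030642), np.float64(0.04270912288113199), np.float64(0.04261085528226384)]
C [array([0.50842465, 0.17885065]), array([0.76121642, 0.14036085])] 0.25570519170850997
yaw -8.758287691261051 t [ 0.60500477 -0.03687352] res mm [[ 0.07061235 -0.30345782]
 [ 0.10069033  1.977703  ]
 [ 1.10371651  0.70300814]
 [ 1.45073808 -1.73835475]
 [-2.72575727 -0.63889858]]
angles [np.float64(-3.0104994074965736), np.float64(-12.669250921047537), np.float64(-1.4535228386477985)]
tin [0.6249416  0.04889393] frame [0.00664486 0.08780306]
brush tip [0.67499803 0.06338382] frame [0.05391128 0.10974591]
brush L [ 0.6588357  -0.06632781] frame [ 0.05768813 -0.02091419]
brush L bristle [ 0.61465783 -0.17337894] frame [ 0.03032567 -0.13344386]
ferruleL [ 0.6398635 -0.044133 ] frame [ 0.03555762 -0.00186702]
tube [ 0.42570847 -0.04034206] frame [-0.17667748 -0.03072888]
cap [ 0.44061423 -0.00227648] frame [-0.16774163  0.00916248]
tubeR [ 0.40702225 -0.08140588] frame [-0.18889317 -0.07415916]
0.16 [0.55524193 0.13268077] 0.5708745801989716
0.1125 [0.54800928 0.08573465] 0.5546752175709817
0 [ 0.53087931 -0.02545355] 0.5314891603050593
-0.1125 [ 0.51374935 -0.13664174] 0.5316101560882168
-0.17 [ 0.50499403 -0.19347126] 0.5407865591446208
```

```bash
python3 -m pendant '[{"jaw":0,"linear":[1.54,-0.93,1.55],"twist":0},{"jaw":0,"linear":[1.54,-0.93,1.55],"twist":0},{"jaw":0,"linear":[1.54,-0.93,1.55],"twist":0},{"jaw":0,"linear":[1.54,-0.93,1.55],"twist":0},{"jaw":0,"linear":[1.54,-0.93,1.55],"twist":0},{"jaw":0,"linear":[1.54,-0.93,1.55],"twist":0},{"jaw":0,"linear":[1.54,-0.94,1.55],"twist":0},{"jaw":0,"linear":[1.54,-0.94,1.55],"twist":0},{"jaw":0,"linear":[0,0,0],"twist":4.4},{"jaw":0,"linear":[0,0,0],"twist":4.4},{"jaw":0,"linear":[0,0,0],"twist":0},{"jaw":0,"linear":[0,0,0],"twist":0}]' 10
python3 - <<'E'
from h import *
for n in ["wrist","side"]:
    c=cams.camera(n);cv2.imwrite(f"pics/{n}1.png",c["color"]);np.save(n+"1.npy",c,allow_pickle=True)
E
```

```text
time: 1.1
position: [0.5503, 0.1233, 0.117]
tool_rot: [0.759, 0.652, -0.0, -0.0]
ft_force: [-0.3, -0.3, -0.5]
grip_width: 0.015
grip_force: 0.0
```

View pics/wrist1.png

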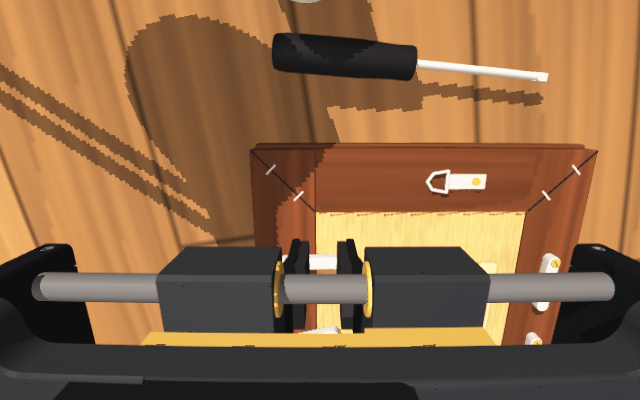

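View pics/side1.png

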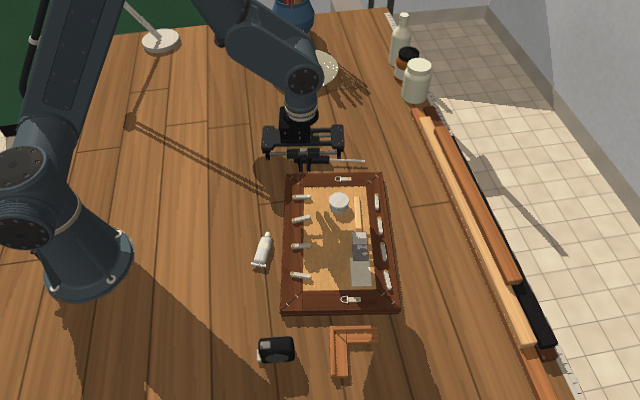

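The frame's left edge is now horizontal in the wrist view: outer corners (250,150) and (597,151), inner corners (316,212) and (526,211). So the yaw is right, and I'll recheck the position from these corners. In the side view, all four near buttons are square to the rail and nothing stands in the lane.

```bash
python3 - <<'E'
from h import *
c=np.load("wrist1.npy",allow_pickle=True).item()
B=np.array([onplane(c,u,v,.024)[:2] for u,v in[(250,150),(597,151),(316,212),(526,211)]])
A=np.array([[-.13,.2],[.13,.2],[-.082,.152],[.082,.152]])
print("sizes",np.linalg.norm(B[0]-B[1]),np.linalg.norm(B[2]-B[3]))
H=(A-A.mean(0)).T@(B-B.mean(0));th=np.arctan2(H[0,1]-H[1,0],H[0,0]+H[1,1])
R=np.array([[np.cos(th),-np.sin(th)],[np.sin(th),np.cos(th)]]);t=B.mean(0)-R@A.mean(0)
print(np.degrees(th),t,(B-A@R.T-t)*1e3)
o=robot.get_obs();print(o["position"],"TCP in frame",R.T@(o["position"][:2]-t))
c=np.load("side1.npy",allow_pickle=True).item()
for v in[(296,197),(296,219),(296,246),(294,275)]:
    p=onplane(c,*v,.034)[:2];print("side pivot",R.T@(p-t))
E
```

```text
sizes 0.2576995221047936 0.16261024904829235
-8.572077134025957 [ 0.60407225 -0.03627878] [[ 1.08248215 -0.68652182]
 [-1.21810144 -0.51442451]
 [ 0.73269186  0.34848939]
 [-0.59707258  0.85245693]]
[0.5505623  0.12306339 0.11729968] TCP in frame [-0.0766627   0.14958634]
side pivot [-0.10086994  0.11009984]
side pivot [-0.0995755   0.04003394]
side pivot [-0.09812851 -0.039036  ]
side pivot [-0.10123513 -0.11648436]
```

```bash
python3 -m pendant '[{"jaw":0,"linear":[0,-0.38,1.5],"twist":0},{"jaw":0,"linear":[0,0,1.5],"twist":0},{"jaw":0,"linear":[0,0,1.5],"twist":0},{"jaw":0,"linear":[0,0,1.0],"twist":0},{"jaw":0,"linear":[0,0,0.8],"twist":0},{"jaw":0,"linear":[0,0,0.65],"twist":0},{"jaw":0,"linear":[0,0,0],"twist":0},{"jaw":0,"linear":[0,0,0],"twist":0}]'
python3 - <<'E'
from h import *
c=cams.camera("side");cv2.imwrite("pics/side2.png",cv2.resize(c["color"][130:330,220:460],None,fx=3,fy=3))
E
```

```text
time: 1.87
position: [0.5467, 0.1237, 0.0477]
tool_rot: [0.759, 0.651, -0.0, -0.0]
ft_force: [-0.3, -0.2, 0.0]
grip_width: 0.0007
grip_force: 0.0
```

View pics/side2.png

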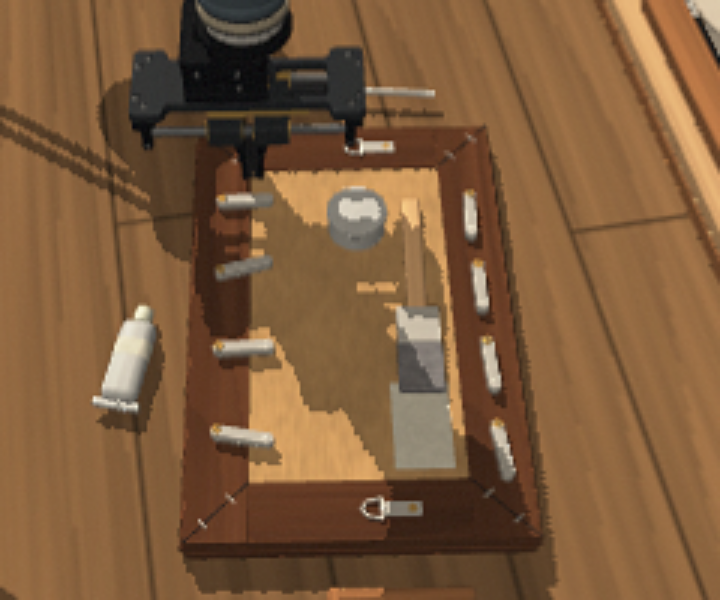

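The shut fingers are at (255,170) in the crop, just before tongue 1 (217–272, 202) and over its outer part. I'll sweep past the first button and then check its angle.

```bash
python3 -m pendant '[{"jaw":0,"linear":[-0.6,0,0],"twist":0},{"jaw":0,"linear":[-0.6,0,0],"twist":0},{"jaw":0,"linear":[-0.6,0,0],"twist":0},{"jaw":0,"linear":[-0.6,0,0],"twist":0},{"jaw":0,"linear":[-0.6,0,0],"twist":0},{"jaw":0,"linear":[-0.6,0,0],"twist":0},{"jaw":0,"linear":[-0.6,0,0],"twist":0},{"jaw":0,"linear":[-0.6,0,0],"twist":0},{"jaw":0,"linear":[-0.6,0,0],"twist":0},{"jaw":0,"linear":[-0.6,0,0],"twist":0},{"jaw":0,"linear":[-0.6,0,0],"twist":0},{"jaw":0,"linear":[-0.6,0,0],"twist":0}]'
python3 - <<'E'
from h import *
a=cams.camera("side")["color"];b=cams.camera("wrist")["color"]
cv2.imwrite("pics/s3.png",np.vstack([cv2.resize(a[160:280,270:410],(490,420))[:300],cv2.resize(b,(490,306))[:300]]))
E
```

```text
time: 2.92
position: [0.5354, 0.052, 0.0477]
tool_rot: [0.759, 0.651, -0.0, -0.0]
ft_force: [1.4, 0.2, -0.7]
grip_width: 0.0003
grip_force: 0.1
```

View pics/s3.png

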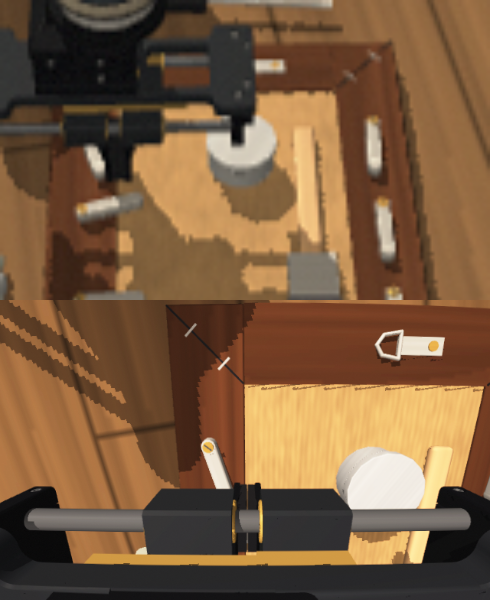

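Button 1 is round to about 70°: in the wrist inset it runs from pivot (209,447) to (225,490). That margin is thin, so I'll shift the lane about 6.5 mm toward the rail while still alongside it, then carry on.

```bash
python3 -m pendant '[{"jaw":0,"linear":[0,-0.22,0],"twist":0},{"jaw":0,"linear":[0,-0.22,0],"twist":0},{"jaw":0,"linear":[0,-0.21,0],"twist":0},{"jaw":0,"linear":[-0.6,0,0],"twist":0},{"jaw":0,"linear":[-0.6,0,0],"twist":0},{"jaw":0,"linear":[-0.6,0,0],"twist":0},{"jaw":0,"linear":[-0.6,0,0],"twist":0},{"jaw":0,"linear":[-0.6,0,0],"twist":0},{"jaw":0,"linear":[-0.6,0,0],"twist":0},{"jaw":0,"linear":[-0.6,0,0],"twist":0},{"jaw":0,"linear":[-0.6,0,0],"twist":0},{"jaw":0,"linear":[-0.6,0,0],"twist":0}]'
python3 -m pendant '[{"jaw":0,"linear":[-0.6,0,0],"twist":0},{"jaw":0,"linear":[-0.6,0,0],"twist":0},{"jaw":0,"linear":[-0.6,0,0],"twist":0},{"jaw":0,"linear":[-0.6,0,0],"twist":0}]'
python3 - <<'E'
from h import *
a=cams.camera("side")["color"];b=cams.camera("wrist")["color"]
cv2.imwrite("pics/s4.png",np.vstack([cv2.resize(a[160:300,270:410],(490,490))[:300],cv2.resize(b,(490,306))[:300]]))
E
```

```text
time: 4.02
position: [0.5206, -0.0005, 0.0477]
tool_rot: [0.759, 0.651, -0.0, -0.0]
ft_force: [0.2, 1.4, 1.0]
grip_width: 0.0005
grip_force: 0.3
time: 4.35
position: [0.517, -0.0241, 0.0477]
tool_rot: [0.759, 0.651, -0.0, -0.0]
ft_force: [0.8, 0.2, -0.1]
grip_width: 0.0007
grip_force: 0.1
```

View pics/s4.png

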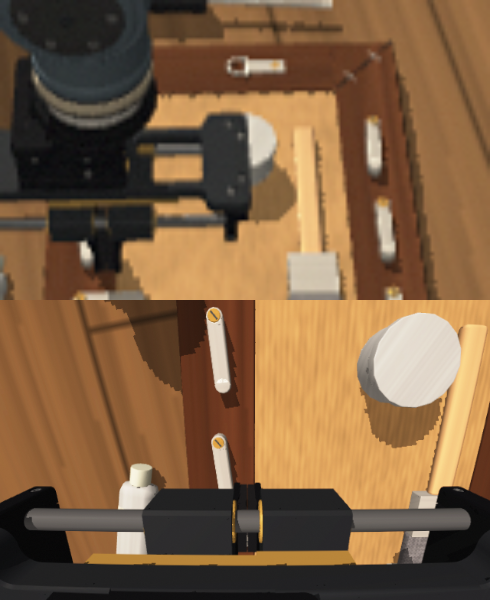

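Buttons 1 and 2 lie along the rail at about 83° and 79° (wrist inset (214,316)→(223,387) and (219,442)→(228,488)), with forces around 1 N. I'll continue the stroke.

```bash
python3 -m pendant '[{"jaw":0,"linear":[-0.6,0,0],"twist":0},{"jaw":0,"linear":[-0.6,0,0],"twist":0},{"jaw":0,"linear":[-0.6,0,0],"twist":0},{"jaw":0,"linear":[-0.6,0,0],"twist":0},{"jaw":0,"linear":[-0.6,0,0],"twist":0},{"jaw":0,"linear":[-0.6,0,0],"twist":0},{"jaw":0,"linear":[-0.6,0,0],"twist":0},{"jaw":0,"linear":[-0.6,0,0],"twist":0},{"jaw":0,"linear":[-0.6,0,0],"twist":0},{"jaw":0,"linear":[-0.6,0,0],"twist":0},{"jaw":0,"linear":[-0.6,0,0],"twist":0},{"jaw":0,"linear":[-0.6,0,0],"twist":0}]'
python3 -m pendant '[{"jaw":0,"linear":[-0.6,0,0],"twist":0},{"jaw":0,"linear":[-0.6,0,0],"twist":0},{"jaw":0,"linear":[-0.6,0,0],"twist":0},{"jaw":0,"linear":[-0.6,0,0],"twist":0},{"jaw":0,"linear":[-0.6,0,0],"twist":0},{"jaw":0,"linear":[-0.6,0,0],"twist":0},{"jaw":0,"linear":[-0.6,0,0],"twist":0},{"jaw":0,"linear":[-0.6,0,0],"twist":0},{"jaw":0,"linear":[-0.6,0,0],"twist":0},{"jaw":0,"linear":[-0.6,0,0],"twist":0},{"jaw":0,"linear":[-0.6,0,0],"twist":0},{"jaw":0,"linear":[-0.6,0,0],"twist":0}]'
python3 -m pendant '[{"jaw":0,"linear":[-0.6,0,0],"twist":0},{"jaw":0,"linear":[-0.6,0,0],"twist":0},{"jaw":0,"linear":[-0.6,0,0],"twist":0},{"jaw":0,"linear":[0,0,0],"twist":0},{"jaw":0,"linear":[0,0,0],"twist":0}]'
python3 - <<'E'
from h import *
a=cams.camera("side")["color"];b=cams.camera("wrist")["color"]
cv2.imwrite("pics/s5.png",np.vstack([cv2.resize(a[190:310,270:410],(490,420))[:300],cv2.resize(b,(490,306))[:300]]))
E
```

```text
time: 5.45
position: [0.506, -0.0953, 0.0477]
tool_rot: [0.759, 0.651, -0.0, -0.0]
ft_force: [0.5, 0.6, -0.6]
grip_width: 0.0004
grip_force: 0.1
time: 6.45
position: [0.495, -0.1664, 0.0477]
tool_rot: [0.759, 0.651, -0.0, -0.0]
ft_force: [0.4, 0.3, -0.1]
grip_width: 0.0006
grip_force: 0.2
time: 6.87
position: [0.4923, -0.1839, 0.0477]
tool_rot: [0.76, 0.65, -0.0, -0.0]
ft_force: [0.6, 0.4, -0.3]
grip_width: 0.0005
grip_force: 0.0
```

View pics/s5.png

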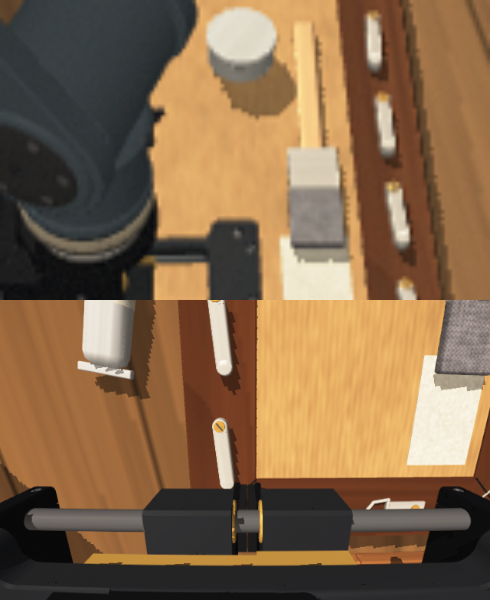

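Button 4 lies along the rail at (219,427)→(228,488), and button 3 is round above it. I'll step away from the rail a little, lift straight up and take a last look.

```bash
python3 -m pendant '[{"jaw":0,"linear":[0,0.3,0],"twist":0},{"jaw":0,"linear":[0,0,-1],"twist":0},{"jaw":0,"linear":[0,0,-2],"twist":0},{"jaw":0,"linear":[0,0,-3],"twist":0},{"jaw":0,"linear":[0,0,-3],"twist":0},{"jaw":0,"linear":[0,0,-3],"twist":0},{"jaw":0,"linear":[0,0,-3],"twist":0},{"jaw":0,"linear":[0,0,-3],"twist":0},{"jaw":0,"linear":[0,0,0],"twist":0},{"jaw":0,"linear":[0,0,0],"twist":0},{"jaw":0,"linear":[0,0,0],"twist":0},{"jaw":0,"linear":[0,0,0],"twist":0}]'
python3 - <<'E'
from h import *
b=cams.camera("wrist")["color"];cv2.imwrite("pics/w6.png",b)
E
```

```text
time: 7.97
position: [0.4945, -0.1832, 0.2267]
tool_rot: [0.759, 0.651, -0.0, -0.001]
ft_force: [-0.2, 0.3, -0.1]
grip_width: 0.0005
grip_force: 0.0
```

View pics/w6.png

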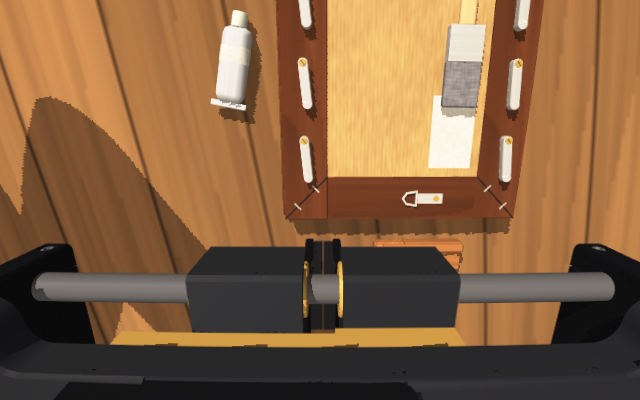

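Buttons 2–4, at (306,15), (305,85) and (306,160), lie along the rail with their tips to the right. The frame, tube and brush have not moved, and the hand is clear.

```bash
python3 -c "
from rig import robot
print(robot.hand_in())"
```

```text
the job is handed in; nothing more can be done
None
```

All four turn buttons were swept round along the near rail in one low stroke, with wrist force around 2 N or less at each reading and nothing seen to shift; the job is handed in, but no verdict came back.

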